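Clear the inspected carrier from under the microscope into the tote

ROBOT

A 7-joint arm with a two-finger parallel gripper is mounted at the origin on the work surface. World frame = base frame: x ahead of the robot, y to its left, z up, the work surface at z = 0. Lengths are in m, angles in rad, forces in N, time in s.
With the tool pointing down it reaches from about 0.4 to 0.85 m from the base axis. Payload 6.9 kg.
Tool frame: the origin (TCP) lies between the finger pads; the fingertips stand 8 mm ahead of it and the grasp point (between the pads) lies 11 mm behind it (bot.nose_length is the distance from the TCP to the fingertips, in m); z points along the fingers, y is the line along which they close (so a half turn about z gives the same grasp; the last joint's range is limited). The gripper opens to 85 mm and grips with 20 to 120 N. Pads are 22 mm wide; open, the fingers measure 114 mm over their backs; the gripper's body (76 mm by 85 mm) begins 54 mm behind the grasp point. The pads swing forward as they close: fully open they stand 13 mm farther back than shut.
Start: joints at [1.319, 0.507, -0.238, 1.5, 0.126, 1.149, -0.155], TCP at [0.219, -0.585, 0.239] pointing down, gripper open.
Joint ranges: [-3.08, 3.08], [-0.24, 2.05], [-1.43, 1.35], [0, 2.5], [-1.52, 4.66], [0.17, 1.96], [-2.89, 2.89]. Speed limits (rad/s): [2.39, 2.39, 3.14, 3.14, 3.14, 3.14, 3.14].

INTERFACE

Orientations are given as a unit quaternion [w, x, y, z].
In Python, from plant import bot gives the robot as it stands.
- The arm moves only by the tool move_arm, never from a script. Its argument "steps" is a list of rows, each an object with "delta_pos": the shift along the tool's x, y, z in m, a list of three; "delta_rot": the turn, a rotation vector about the tool's x, y, z in degrees, a list of three. In form: [{"delta_pos": [dx, dy, dz], "delta_rot": [rx, ry, rz]}, ...]. A call has 1 to 20 rows; each row is the pose to reach, as a shift and turn from the pose commanded when the call began, along the tool's axes at that moment; what a row does not reach only later rows make up. A row lasts 1/10 s, in which the tool goes at most 50 mm and 8.59 degrees, less where a joint would pass 70% of its speed; a pose out of reach is approached as far as the arm can. A call with a gripper value outside its range is refused whole. "grip" is the opening, from -1 (shut) to 1 (fully open), so that 0 is half open, set as the call begins (left out, the last holds). The fingers move at their own pace and stop on an object; "force" is the grip in N (left out, the last holds). Time passes only in rows, so rows that repeat a pose let the fingers close. It gives the time, the measured TCP pose, the force, the opening and the grip force at its end, in the units of the state.
- bot.state(): the state, without advancing time (a new reading comes with each control period).
- bot.snapshot(name): name is "side" or "top" or "wrist"; returns a dict with "pixels" (400x640x3 uint8, red, green, blue), "fovy" (degrees; the focal length in pixels is half the picture's height over the tangent of half this angle, whatever the lens; pixels are square), "cx", "cy" (the principal point, pixels), "R" (3x3) and "t" (3): a world point X has camera coordinates R X + t. Camera axes: x right, y down, z forward; pixel columns grow to the right and rows downward; lengths in m; the calibration is good to about 2 mm. A picture is of the moment at which its call begins. There is no depth.
- bot.job_done(): hands the job in; it is judged then, once.
Trained networks look in the newest picture that a camera, given by its name, has taken for a name from the list of things; names that differ only in an ending like _2 or _b are one class to them, and where a whole thing is asked for, a point or a joint stands for the part that bears it (a point fixed in the world has none). Each returns a list of dicts, best first, with "confidence" (0 to 1); they miss things now and then, are a little off and sometimes report something else, mostly with a low value. They report only what shows in the picture. A call takes as long as a camera call. They do not tell look-alikes from the thing itself.
- bot.search_frame(camera, label): "location" ([row, column] in pixels, amid what is visible of it).
- bot.spot_point(camera, label): "location" ([row, column] in pixels: a listed point, or the origin of a listed thing).
The state is a dict: "clock": time; "joints": joint angles; "joint_velocities": joint speeds; "joint_torque": joint torques, N m; "tcp_pos": TCP position; "tcp_rot": TCP orientation; "contact_force": force on the tool from outside, world axes, zero at the start; "wrist_torque": the same for the moment, N m; "grip_width": finger opening in m; "finger_force": force on a finger pad.
Only numpy, scipy, OpenCV 4.12 (cv2) and the standard library are available. Lean on these libraries where they do the work, as an engineer would, in place of code of your own. Each camera call takes 0.05 s, during which the arm holds its last target. There are 200 camera calls.

TASK

The top carrier of the stack under the microscope has been inspected: slide it off the stack sideways, level and without lifting it until it is clear, so that the carriers below stay undisturbed under the lens. Then file it in the black tote: lower it gently until you feel it land, without dropping it, and leave it lying flat and square on the carriers already inside, whose height is not known. Do not bump the microscope or move the other things on the bench.

Things in the scene. Friction and masses are not known exactly. Their poses are not given: they have to be found in the camera images.
- carrier_top: top one of 4 stacked carriers: plain aluminium plate 80 (x) x 56 (y) x 14 mm (z), 0.10-0.20 kg, flat underside and sides, two shallow pockets with small circuit boards on top. Origin: centre of underside (42 mm above the bench at first). Its -x end points to the robot's left and back (yaw -1.4 to -0.4), clear of the lens; its other end is under it. Grip across the 56 mm. Off the stack it may be set on clear bench and regripped
- top_near_end (a point): middle of the upper edge of the top carrier's -x end (40 mm from its centre, 14 mm above its underside); at the start this end sticks out 25 to 50 mm from under the ring light
- carrier_second: the second carrier from the top, same plate, directly beneath the top one and lying within about 4 mm and 0.06 rad of square with it; nothing joins them, but pressing down on the top one while sliding drags this one along. Origin: centre of its underside
- second_near_end (a point): middle of the upper edge of the second carrier's -x end
- carrier_third: the third carrier from the top, same plate. Origin: centre of its underside
- carrier_bottom: the bottom carrier, same plate, on the bench. Origin: centre of its underside
- scope: fixed stereo microscope over the stack. Origin: bench under its optical axis. About the axis: ring light radius 36 mm, 100-124 mm above the bench (44 above the stack); objective 28, to 158; pod 55, 158-272; holder ring 61, 232-248; knobs to y +-62 at 215; eyepieces lean to +x, to 385. A tool leaning 25 to 40 degrees back over the carriers' -x end (their free side) clears it; a vertical one does not
- lens (a point): centre of the ring light's underside, 100 mm above the microscope's origin, axes as the microscope's. From the pod a boom 25 mm thick runs at 255 mm height to the stand's column at x = 200, y = 50 mm (32 mm diameter, 360 mm high, round base of 88 mm radius)
- tote: fixed black opaque open-topped plastic tote, outside 150 (x) x 136 (y) x 70 mm high plus a 3 mm rim all round, walls and floor 4 mm. Origin: centre of its underside on the bench. In it, centred and square with it, lies a pile of the same carriers (80 mm side along the tote's x) that stays put; the pile's top is somewhere from 14 to 45 mm above the inner floor
- tote_floor (a point): centre of the tote's inner floor, 4 mm above the bench, axes as the tote's; the pile's centre stands above it
- spool: bystander: spool of solder standing on its flange, 56 mm diameter, 54 mm high, loose. Origin: centre of its underside
- glue: bystander: small glue bottle, 30 mm diameter, 92 mm high, loose. Origin: centre of its underside
- dispenser: bystander: white plastic solvent dispenser bottle with a flat steel pump cap, 52 mm diameter, 112 mm high, loose. Origin: centre of its underside
- iron_rest: bystander: soldering-iron rest with its iron, base 130 (x) x 70 x 22 mm, upright and tip guard rising at its +x end, iron handle slanting up to 137 mm height and 105 mm ahead (+x) of the origin, loose. Origin: centre of the base's underside
Not all that is in view belongs to the job. Leave any pink or purple look-alike of the carrier_top alone.

How it is judged:
By the outcome, as a careful person would: the job done as asked, in the order asked, and still so for the second after the job is handed in, with the robot touching nothing.
It also fails if it takes over 61 s, if anything falls off the work surface, if the arm or the gripper's body presses on something with over 40 N, if the wrist force passes 120 N, or if a joint passes its speed limit or range.

## Working session

There is one attempt and no reset: what is moved stays moved. The work goes in short steps, Python scripts to look and compute and a tool call to move; the robot and the scene stay as the last step left them, time stands still between calls to the robot, and variables do not carry over. Pictures are saved under pics/ and viewed, at most 10 in all, crops included, and the job is handed in when it is done.

Besides the shell and the picture viewer there is one more tool, called after "Call:" by a JSON object that holds its "method" and its "body". move_arm: Moves the arm, as the interface text tells. Its arguments: {"type":"object","properties":{"steps":{"type":"array","items":{"type":"object","properties":{"delta_pos":{"type":"array","items":{"type":"number"}},"delta_rot":{"type":"array","items":{"type":"number"}}}}},"grip":{"type":"number"},"force":{"type":"number"}},"required":["steps"]}

```bash
mkdir -p pics; ls
cat > h.py <<'E'
import numpy as np,cv2
from scipy.spatial.transform import Rotation as Ro
from plant import bot
def cam(n):
    s=bot.snapshot(n); f=200/np.tan(np.radians(s['fovy'])/2)
    s['f']=f; s['R']=np.array(s['R']); s['t']=np.array(s['t']); return s
def onplane(s,rc,z):
    d=s['R'].T@np.array([(rc[1]-s['cx'])/s['f'],(rc[0]-s['cy'])/s['f'],1]); c=-s['R'].T@s['t']
    return c+d*(z-c[2])/d[2]
def proj(s,X):
    p=s['R']@np.array(X)+s['t']; return [s['cy']+s['f']*p[1]/p[2], s['cx']+s['f']*p[0]/p[2]]
def tri(ss,rcs):
    A=np.zeros((3,3));b=np.zeros(3)
    for s,rc in zip(ss,rcs):
        d=s['R'].T@np.array([(rc[1]-s['cx'])/s['f'],(rc[0]-s['cy'])/s['f'],1]);d/=np.linalg.norm(d); c=-s['R'].T@s['t']
        P=np.eye(3)-np.outer(d,d);A+=P;b+=P@c
    return np.linalg.solve(A,b)
def save(s,n): cv2.imwrite('pics/'+n,s['pixels'][:,:,::-1])
def quat():
    st=bot.state();q=st['tcp_rot'];return np.array(st['tcp_pos']),Ro.from_quat([q[1],q[2],q[3],q[0]])
E
python3 - <<'E'
from h import *
H=dict(carrier_top=.042,top_near_end=.056,second_near_end=.042,carrier_second=.028,scope=0,lens=.1,tote=0,tote_floor=.004,spool=0,glue=0,dispenser=0,iron_rest=0)
ss={}
for n in['side','top']:
    s=cam(n);ss[n]=s;save(s,n+'0.png');print(n,s['fovy'],(-s['R'].T@s['t']).round(3))
for l,z in H.items():
    for n in ss:
        r=bot.spot_point(n,l)[:2]
        print(l,n,[(np.round(q['location']).tolist(),round(q['confidence'],2),onplane(ss[n],q['location'],z)[:2].round(3).tolist()) for q in r])
print(bot.state())
E
```

```text
pics
side 50.39615267972389 [-0.007  0.623  0.556]
top 45.363016183287485 [0.456 0.057 1.097]
carrier_top side [([272.0, 320.0], 0.92, [0.399, 0.201]), ([233.0, 415.0], 0.9, [0.34, -0.016])]
carrier_top top [([236.0, 178.0], 0.96, [0.48, 0.369]), ([287.0, 375.0], 0.81, [0.368, -0.062])]
top_near_end side [([221.0, 258.0], 0.95, [0.592, 0.187]), ([279.0, 142.0], 0.88, [0.603, 0.436])]
top_near_end top [([283.0, 392.0], 0.88, [0.377, -0.096]), ([158.0, 158.0], 0.87, [0.651, 0.413])]
second_near_end side [([227.0, 260.0], 0.7, [0.59, 0.185])]
second_near_end top []
carrier_second side [([224.0, 266.0], 0.6, [0.604, 0.156])]
carrier_second top []
scope side []
scope top []
lens side [([187.0, 276.0], 0.85, [0.612, 0.114])]
lens top []
tote side [([175.0, 331.0], 0.72, [0.686, -0.142]), ([181.0, 431.0], 0.66, [0.468, -0.301])]
tote top [([239.0, 479.0], 0.93, [0.471, -0.306])]
tote_floor side [([178.0, 434.0], 0.9, [0.466, -0.314])]
tote_floor top [([238.0, 484.0], 0.94, [0.475, -0.316])]
spool side [([237.0, 358.0], 0.69, [0.451, 0.028]), ([223.0, 269.0], 0.65, [0.636, 0.124])]
spool top
[... 431 characters left out ...]
43 ,  1.50023804,  0.12567344,
        1.14889468, -0.15480124]), 'joint_velocities': array([-7.31771508e-04, -5.90821848e-04, -1.44240737e-03, -1.01467205e-03,
        1.20254900e-04,  5.05824388e-05, -7.17561932e-05]), 'joint_torque': array([-2.89738512e-05, -6.20365548e+01, -2.18460090e+00, -2.49958402e+01,
        1.40487315e-02,  2.36107167e-03, -6.05160807e-06]), 'tcp_pos': array([ 0.21886922, -0.58539228,  0.23923045]), 'tcp_rot': array([-6.02813449e-05,  9.84041057e-01,  1.77941547e-01,  8.41218156e-06]), 'contact_force': array([-0.47039726,  0.00336773,  0.75443123]), 'wrist_torque': array([0.03976826, 0.0215046 , 0.04477254]), 'finger_force': 0.0, 'grip_width': 0.08569611248293116}
```

View pics/side0.png

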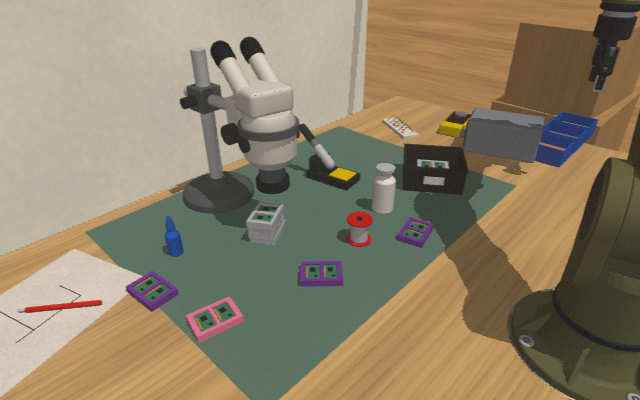

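View pics/top0.png

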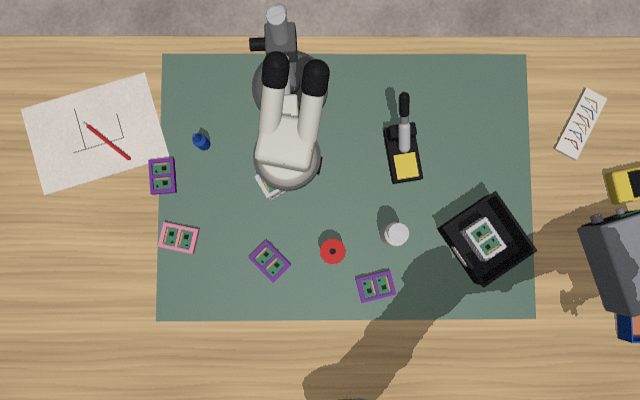

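The side view shows the stack at about (265,222) and the scope to its upper right. In the top view the stack corner shows at (268,185) and the tote at (487,240), with pink and purple look-alikes around. Now for close crops of the stack and tote.

Run:
```python
import cv2,numpy as np
a=cv2.imread('pics/side0.png');b=cv2.imread('pics/top0.png')
c=lambda im,r,q,h,w,k:cv2.resize(im[r:r+h,q:q+w],None,fx=k,fy=k,interpolation=cv2.INTER_CUBIC)
A=c(a,195,240,55,60,6.6667);A=cv2.resize(A,(400,366))
B=c(b,160,245,50,60,6.6667);B=cv2.resize(B,(400,333))
C=cv2.resize(c(b,185,430,110,110,2),(220,220));
im=np.zeros((366+220,800,3),np.uint8);im[:366,:400]=A;im[:333,400:]=B;im[366:,:220]=C
im[366:,400:400+220]=cv2.resize(a[135:200,395:475],(220,220))
cv2.imwrite('pics/crop1.png',im)
```

```text
(no output)
```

View pics/crop1.png

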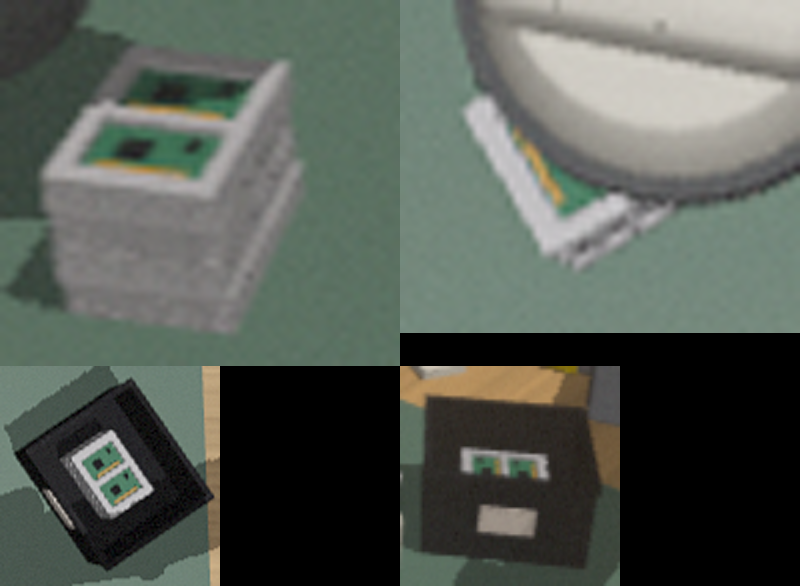

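The crops show the stack clearly. Near-end corners are at side crop (43,180) and (213,195) and top crop (470,105) and (550,250). The tote rim corners and the pile are also visible.

Run:
```python
from h import *
S,T=cam('side'),cam('top'); k=6.667
sd=lambda x,y:(195+y/k-.4,240+x/k-.4)
tp=lambda x,y:(160+y/k-.4,245+(x-400)/k-.4)
for nm,a,b in[('L',(43,180),(470,103)),('R',(213,197),(550,252))]:
    print(nm,onplane(S,sd(*a),.056).round(4),onplane(T,tp(*b),.056).round(4),tri([S,T],[sd(*a),tp(*b)]).round(4))
print('far right',onplane(S,sd(290,65),.056).round(4))
to=lambda x,y:(185+(y-366)/2-.25,430+x/2-.25)
P=[onplane(T,to(*p),.073)[:2] for p in[(132,380),(213,495),(107,570),(15,447)]];P=np.array(P)
print('tote',P.round(4),P.mean(0),[np.linalg.norm(P[i]-P[(i+1)%4]).round(4) for i in range(4)],[np.degrees(np.arctan2(*(P[(i+1)%4]-P[i])[::-1])).round(1) for i in range(4)])
for z in(.02,.035,.049):
  Q=np.array([onplane(T,to(*p),z)[:2] for p in[(110,432),(153,487),(112,520),(70,462)]])
  print('pile',z,Q.mean(0),[np.linalg.norm(Q[i]-Q[(i+1)%4]).round(4) for i in range(4)],[np.degrees(np.arctan2(*(Q[(i+1)%4]-Q[i])[::-1])).round(1) for i in range(4)])
for l,z in dict(scope=.0,lens=.1).items():
    for n,s in(('side',S),('top',T)):
        print(l,n,[(onplane(s,q['location'],z)[:2].round(3),round(q['confidence'],2)) for q in bot.spot_point(n,l)[:2]])
```

```text
L [0.6092 0.2042 0.056 ] [0.6131 0.2002 0.056 ] [0.6138 0.2008 0.0521]
R [0.5633 0.1742 0.056 ] [0.5638 0.1736 0.056 ] [0.5639 0.1737 0.0555]
far right [0.6026 0.1066 0.056 ]
tote [[ 0.573  -0.3221]
 [ 0.4487 -0.4055]
 [ 0.3696 -0.2888]
 [ 0.501  -0.1935]] [ 0.47305216 -0.30248321] [np.float64(0.1497), np.float64(0.141), np.float64(0.1623), np.float64(0.1475)] [np.float64(-146.1), np.float64(124.1), np.float64(36.0), np.float64(-60.7)]
pile 0.02 [ 0.47105845 -0.31474209] [np.float64(0.078), np.float64(0.0602), np.float64(0.0797), np.float64(0.0574)] [np.float64(-143.0), np.float64(127.7), np.float64(35.0), np.float64(-54.0)]
pile 0.035 [ 0.4708552  -0.30955825] [np.float64(0.0769), np.float64(0.0593), np.float64(0.0786), np.float64(0.0566)] [np.float64(-143.0), np.float64(127.7), np.float64(35.0), np.float64(-54.0)]
pile 0.049 [ 0.4706655  -0.30472001] [np.float64(0.0759), np.float64(0.0586), np.float64(0.0776), np.float64(0.0559)] [np.float64(-143.0), np.float64(127.7), np.float64(35.0), np.float64(-54.0)]
scope side []
scope top []
lens side [(array([0.61, 0.12]), 0.95)]
lens top []
```

```bash
cat >> h.py <<'E'
import json
def Rt(yaw,th):  # tool y along carrier y, leaning th (deg) back over -x end
    y=np.radians(yaw);th=np.radians(th)
    x=np.array([np.cos(y),np.sin(y),0]);yc=np.array([-np.sin(y),np.cos(y),0]);z=np.sin(th)*x-np.cos(th)*np.array([0,0,1])
    return np.stack([np.cross(yc,z),yc,z],1)
def plan(tg):  # tg: list of (pos, R or None)
    p,R=quat()
    for P,M in tg:
        dp=R.inv().apply(np.array(P)-p); dr=(R.inv()*Ro.from_matrix(M)).as_rotvec(degrees=True) if M is not None else np.zeros(3)
        print(dp.round(4).tolist(),dr.round(2).tolist(),'rows>=',int(max(np.linalg.norm(dp)/.05,np.linalg.norm(dr)/8.6))+1)
E
python3 - <<'E'
from h import *
print(bot.nose_length)
M=Rt(-59,35);V=Rt(-59,0)
plan([((.40,-.2,.26),Rt(-115,0)),((.40,.12,.26),Rt(-75,20)),((.47,.29,.2),M)])
E
```

```text
0.008
[0.3046, -0.2976, -0.0207] [-0.0, -0.0, -44.5] rows>= 9
[0.4167, -0.5973, -0.0207] [-14.74, -16.23, -83.57] rows>= 15
[0.5418, -0.732, 0.0393] [-30.59, -25.44, -97.0] rows>= 19
```

Call:
{"method": "move_arm", "body": {"steps": [{"delta_pos": [0.305, -0.298, -0.02], "delta_rot": [0, 0, -44.5]}, {"delta_pos": [0.305, -0.298, -0.02], "delta_rot": [0, 0, -44.5]}, {"delta_pos": [0.305, -0.298, -0.02], "delta_rot": [0, 0, -44.5]}, {"delta_pos": [0.305, -0.298, -0.02], "delta_rot": [0, 0, -44.5]}, {"delta_pos": [0.305, -0.298, -0.02], "delta_rot": [0, 0, -44.5]}, {"delta_pos": [0.305, -0.298, -0.02], "delta_rot": [0, 0, -44.5]}, {"delta_pos": [0.305, -0.298, -0.02], "delta_rot": [0, 0, -44.5]}, {"delta_pos": [0.305, -0.298, -0.02], "delta_rot": [0, 0, -44.5]}, {"delta_pos": [0.305, -0.298, -0.02], "delta_rot": [0, 0, -44.5]}, {"delta_pos": [0.417, -0.597, -0.02], "delta_rot": [-14.7, -16.2, -83.6]}, {"delta_pos": [0.417, -0.597, -0.02], "delta_rot": [-14.7, -16.2, -83.6]}, {"delta_pos": [0.417, -0.597, -0.02], "delta_rot": [-14.7, -16.2, -83.6]}, {"delta_pos": [0.417, -0.597, -0.02], "delta_rot": [-14.7, -16.2, -83.6]}, {"delta_pos": [0.417, -0.597, -0.02], "delta_rot": [-14.7, -16.2, -83.6]}, {"delta_pos": [0.417, -0.597, -0.02], "delta_rot": [-14.7, -16.2, -83.6]}, {"delta_pos": [0.417, -0.597, -0.02], "delta_rot": [-14.7, -16.2, -83.6]}, {"delta_pos": [0.417, -0.597, -0.02], "delta_rot": [-14.7, -16.2, -83.6]}]}}

```text
clock: 3.3
tcp_pos: [0.4002, 0.1237, 0.2593]
tcp_rot: [0.137, 0.597, 0.783, -0.104]
contact_force: [-0.1, -0.8, 0.4]
grip_width: 0.0853
finger_force: 0.0
```

Run:
```python
from h import *
s=bot.state();print(s['clock'],s['joints'].round(2),s['tcp_pos'].round(3))
M=Rt(-59,35);plan([((.40,.12,.26),Rt(-75,20)),((.47,.29,.2),M)])
```

```text
3.3 [ 0.05  0.3  -0.89  1.95  0.55  1.25 -0.81] [0.4   0.124 0.259]
[-0.0036, -0.0012, 0.0005] [0.16, -0.18, 0.35] rows>= 1
[0.1535, 0.1113, 0.0078] [-7.19, -15.09, -13.92] rows>= 4
```

Call:
{"method": "move_arm", "body": {"steps": [{"delta_pos": [0.154, 0.111, 0.008], "delta_rot": [-7.2, -15.1, -13.9]}, {"delta_pos": [0.154, 0.111, 0.008], "delta_rot": [-7.2, -15.1, -13.9]}, {"delta_pos": [0.154, 0.111, 0.008], "delta_rot": [-7.2, -15.1, -13.9]}, {"delta_pos": [0.154, 0.111, 0.008], "delta_rot": [-7.2, -15.1, -13.9]}, {"delta_pos": [0.154, 0.111, 0.008], "delta_rot": [-7.2, -15.1, -13.9]}, {"delta_pos": [0.154, 0.111, 0.008], "delta_rot": [-7.2, -15.1, -13.9]}], "grip": 0.55}}

```text
clock: 3.9
tcp_pos: [0.4711, 0.2849, 0.1981]
tcp_rot: [0.262, 0.472, 0.828, -0.151]
contact_force: [0.4, 0.3, -0.4]
grip_width: 0.0662
finger_force: 0.0
```

Run:
```python
from h import *
s=bot.state();print(s['clock'],s['joints'].round(2),s['tcp_pos'].round(4),s['grip_width'],s['contact_force'])
W=cam('wrist');save(W,'w1.png');print((-W['R'].T@W['t']).round(3),W['fovy'])
for l,z in dict(top_near_end=.056,second_near_end=.042,carrier_top=.042,lens=.1).items():
    print(l,[(np.round(q['location']).tolist(),round(q['confidence'],2),onplane(W,q['location'],z)[:2].round(4).tolist()) for q in bot.spot_point('wrist',l)[:2]])
p,R=quat();M=Rt(-59,35)
plan([((.47,.29,.03),M),((.47,.29,.01),M)])
```

```text
3.9 [-0.45  0.66 -0.81  1.73  0.9   1.52 -1.05] [0.4711 0.2849 0.1981] 0.06623768443837931 [ 0.39197684  0.27061451 -0.41168671]
[0.397 0.412 0.26 ] 61.48791976476041
top_near_end [([117.0, 260.0], 0.75, [0.4431, 0.2413]), ([239.0, 132.0], 0.59, [0.3811, -0.015])]
second_near_end [([198.0, 373.0], 0.95, [0.5942, 0.1884])]
carrier_top [([214.0, 363.0], 0.73, [0.6032, 0.1569]), ([115.0, 222.0], 0.62, [0.4191, 0.2158])]
lens [([274.0, 359.0], 0.83, [0.6167, 0.1246])]
[0.1027, 0.0018, 0.136] [-0.26, 0.19, -0.4] rows>= 4
[0.1142, 0.0018, 0.1523] [-0.26, 0.19, -0.4] rows>= 4
```

View pics/w1.png

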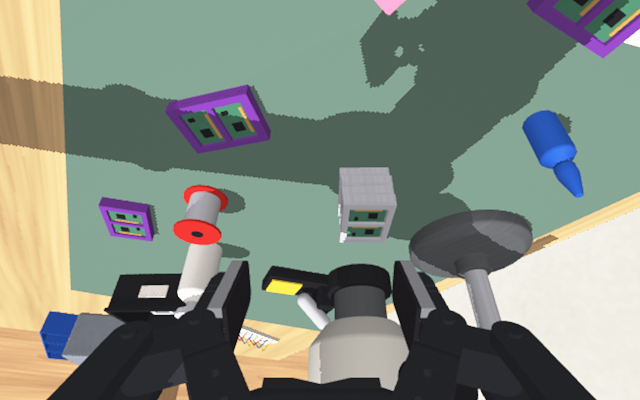

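The wrist view shows the stack's near end at about (368,205) and clear bench around the approach lane. Next I crop the stack.

Run:
```python
from h import *
im=cv2.imread('pics/w1.png');c=im[155:250,325:410];cv2.imwrite('pics/w1c.png',cv2.resize(c,None,fx=6,fy=6,interpolation=cv2.INTER_CUBIC))
M=Rt(-59,35)
plan([((.51,.30,.03),M),((.51,.30,.012),M)])
```

```text
[0.0932, 0.0413, 0.1427] [-0.26, 0.19, -0.4] rows>= 4
[0.1035, 0.0413, 0.1574] [-0.26, 0.19, -0.4] rows>= 4
```

View pics/w1c.png

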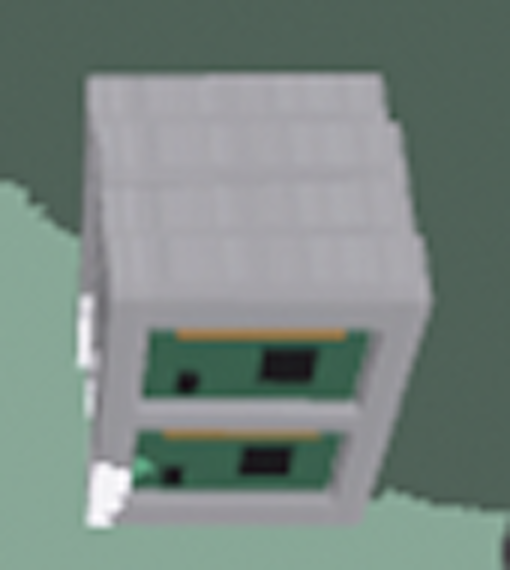

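Corners of the top plate in the crop: near (108,302) and (430,298), far (90,524) and (362,524).

Run:
```python
from h import *
W=cam('wrist')
c=lambda x,y:(155+y/6-.4,325+x/6-.4)
P=np.array([onplane(W,c(*q),.056)[:2] for q in[(108,302),(430,298),(362,524),(88,524)]])
print(P.round(4),'near',P[:2].mean(0),'ctr',P.mean(0))
for i in range(4):
    d=P[(i+1)%4]-P[i];print(np.linalg.norm(d).round(4),np.degrees(np.arctan2(d[1],d[0])).round(1))
```

```text
[[0.5638 0.1736]
 [0.6118 0.2032]
 [0.6532 0.134 ]
 [0.6041 0.1051]] near [0.58781717 0.18841855] ctr [0.6082482  0.15398068]
0.0564 31.7
0.0807 -59.1
0.0569 -149.5
0.0795 120.5
```

Call:
{"method": "move_arm", "body": {"steps": [{"delta_pos": [0.093, 0.041, 0.143], "delta_rot": [-0.26, 0.19, -0.4]}, {"delta_pos": [0.093, 0.041, 0.143], "delta_rot": [-0.26, 0.19, -0.4]}, {"delta_pos": [0.093, 0.041, 0.143], "delta_rot": [-0.26, 0.19, -0.4]}, {"delta_pos": [0.093, 0.041, 0.143], "delta_rot": [-0.26, 0.19, -0.4]}, {"delta_pos": [0.093, 0.041, 0.143], "delta_rot": [-0.26, 0.19, -0.4]}, {"delta_pos": [0.093, 0.041, 0.143], "delta_rot": [-0.26, 0.19, -0.4]}]}}

```text
clock: 4.8
tcp_pos: [0.5091, 0.301, 0.0296]
tcp_rot: [0.261, 0.469, 0.831, -0.148]
contact_force: [-0.3, -0.6, 0.5]
grip_width: 0.0663
finger_force: 0.0
```

Call:
{"method": "move_arm", "body": {"steps": [{"delta_pos": [0.0029, 0, 0.0041]}, {"delta_pos": [0.0057, 0, 0.0082]}, {"delta_pos": [0.008, 0, 0.0115]}, {"delta_pos": [0.008, 0, 0.0115]}]}}

```text
schema error: expected keys delta_pos, delta_rot
```

Run:
```python
from h import *
S=cam('side');p,R=quat();print(p.round(4));z=R.as_matrix()[:,2];x=R.as_matrix()[:,0];y=R.as_matrix()[:,1]
im=S['pixels'][:,:,::-1]
r,c=map(int,proj(S,p));print(r,c)
cv2.imwrite('pics/s2.png',cv2.resize(im[r-45:r+45,c-60:c+60],None,fx=6,fy=6,interpolation=cv2.INTER_CUBIC))
```

```text
[0.5092 0.3015 0.0305]
276 239
```

Call:
{"method": "move_arm", "body": {"steps": [{"delta_pos": [0.0029, 0, 0.0041], "delta_rot": [0, 0, 0]}, {"delta_pos": [0.0057, 0, 0.0082], "delta_rot": [0, 0, 0]}, {"delta_pos": [0.008, 0, 0.0115], "delta_rot": [0, 0, 0]}, {"delta_pos": [0.008, 0, 0.0115], "delta_rot": [0, 0, 0]}]}}

```text
clock: 5.25
tcp_pos: [0.509, 0.3009, 0.0145]
tcp_rot: [0.261, 0.469, 0.831, -0.148]
contact_force: [0.4, 0.0, 0.3]
grip_width: 0.0661
finger_force: 0.0
```

Call:
{"method": "move_arm", "body": {"steps": [{"delta_pos": [0.0006, 0, 0.0008], "delta_rot": [0, 0, 0]}, {"delta_pos": [0.0011, 0, 0.0016], "delta_rot": [0, 0, 0]}]}}

```text
clock: 5.45
tcp_pos: [0.5091, 0.3012, 0.0128]
tcp_rot: [0.261, 0.469, 0.831, -0.148]
contact_force: [0.0, 0.3, 0.3]
grip_width: 0.0662
finger_force: 0.0
```

Call:
{"method": "move_arm", "body": {"steps": [{"delta_pos": [0.0006, 0, 0.0008], "delta_rot": [0, 0, 0]}, {"delta_pos": [0.0011, 0, 0.0016], "delta_rot": [0, 0, 0]}]}}

```text
clock: 5.65
tcp_pos: [0.5091, 0.3011, 0.0107]
tcp_rot: [0.261, 0.469, 0.831, -0.148]
contact_force: [-0.4, -0.1, -0.2]
grip_width: 0.0666
finger_force: 0.0
```

Call:
{"method": "move_arm", "body": {"steps": [{"delta_pos": [0.0006, 0, 0.0008], "delta_rot": [0, 0, 0]}, {"delta_pos": [0.0009, 0, 0.0013], "delta_rot": [0, 0, 0]}]}}

```text
clock: 5.85
tcp_pos: [0.5091, 0.3011, 0.0091]
tcp_rot: [0.261, 0.469, 0.831, -0.148]
contact_force: [-0.1, 0.0, -0.2]
grip_width: 0.0662
finger_force: 0.0
```

Call:
{"method": "move_arm", "body": {"steps": [{"delta_pos": [0.0006, 0, 0.0008], "delta_rot": [0, 0, 0]}, {"delta_pos": [0.0006, 0, 0.0008], "delta_rot": [0, 0, 0]}]}}

```text
clock: 6.05
tcp_pos: [0.5091, 0.3011, 0.0081]
tcp_rot: [0.261, 0.469, 0.831, -0.148]
contact_force: [0.3, -1.1, 0.5]
grip_width: 0.0661
finger_force: 0.0
```

Call:
{"method": "move_arm", "body": {"steps": [{"delta_pos": [0.0006, 0, 0.0008], "delta_rot": [0, 0, 0]}, {"delta_pos": [0.0006, 0, 0.0008], "delta_rot": [0, 0, 0]}]}}

```text
clock: 6.25
tcp_pos: [0.5091, 0.3011, 0.0071]
tcp_rot: [0.261, 0.469, 0.831, -0.148]
contact_force: [1.0, -0.3, -0.3]
grip_width: 0.0662
finger_force: 0.0
```

Call:
{"method": "move_arm", "body": {"steps": [{"delta_pos": [0.0006, 0, 0.0008], "delta_rot": [0, 0, 0]}, {"delta_pos": [0.0006, 0, 0.0008], "delta_rot": [0, 0, 0]}]}}

```text
clock: 6.45
tcp_pos: [0.5091, 0.3011, 0.0061]
tcp_rot: [0.261, 0.469, 0.831, -0.148]
contact_force: [-0.4, 0.5, -0.6]
grip_width: 0.0664
finger_force: 0.0
```

Call:
{"method": "move_arm", "body": {"steps": [{"delta_pos": [0.0006, 0, 0.0008], "delta_rot": [0, 0, 0]}, {"delta_pos": [0.0006, 0, 0.0008], "delta_rot": [0, 0, 0]}]}}

```text
clock: 6.65
tcp_pos: [0.5091, 0.3012, 0.0057]
tcp_rot: [0.262, 0.469, 0.831, -0.148]
contact_force: [-0.7, -0.0, 3.4]
grip_width: 0.0662
finger_force: 1.8
```

```bash
cat > g.py <<'E'
from h import *
M=Rt(-58.9,35);z=M[:,2];G=np.array([.5935,.1790,.051])
E
python3 - <<'E'
from g import *
plan([((.50,.30,.10),M),(G-.06*z,M)])
E
```

```text
[-0.0511, -0.0085, -0.0794] [-0.04, -0.01, 0.03] rows>= 2
[-0.1474, 0.0091, -0.0121] [-0.04, -0.01, 0.03] rows>= 3
```

Call:
{"method": "move_arm", "body": {"steps": [{"delta_pos": [-0.0511, -0.0085, -0.0794], "delta_rot": [0, 0, 0]}, {"delta_pos": [-0.0511, -0.0085, -0.0794], "delta_rot": [0, 0, 0]}, {"delta_pos": [-0.1474, 0.0091, -0.0121], "delta_rot": [0, 0, 0]}, {"delta_pos": [-0.1474, 0.0091, -0.0121], "delta_rot": [0, 0, 0]}, {"delta_pos": [-0.1474, 0.0091, -0.0121], "delta_rot": [0, 0, 0]}, {"delta_pos": [-0.1474, 0.0091, -0.0121], "delta_rot": [0, 0, 0]}, {"delta_pos": [-0.1474, 0.0091, -0.0121], "delta_rot": [0, 0, 0]}, {"delta_pos": [-0.1474, 0.0091, -0.0121], "delta_rot": [0, 0, 0]}]}}

```text
clock: 7.45
tcp_pos: [0.5749, 0.2102, 0.0993]
tcp_rot: [0.261, 0.468, 0.831, -0.148]
contact_force: [0.6, 0.5, 0.7]
grip_width: 0.0664
finger_force: 0.0
```

Run:
```python
from g import *
W=cam('wrist');save(W,'w3.png');plan([(G-.03*z,M),(G,M)]);
for p in ([.5638,.1736,.056],[.6118,.2032,.056]):print(np.round(proj(W,p)))
s=bot.state();print(s['clock'],s['joints'].round(2))
```

```text
[-0.0021, -0.0002, 0.0305] [0.02, -0.13, 0.17] rows>= 1
[-0.0022, -0.0002, 0.0605] [0.02, -0.13, 0.17] rows>= 2
[230. 272.]
[229. 367.]
7.5 [-0.29  0.79 -0.73  1.77  1.11  1.33 -1.01]
```

View pics/w3.png

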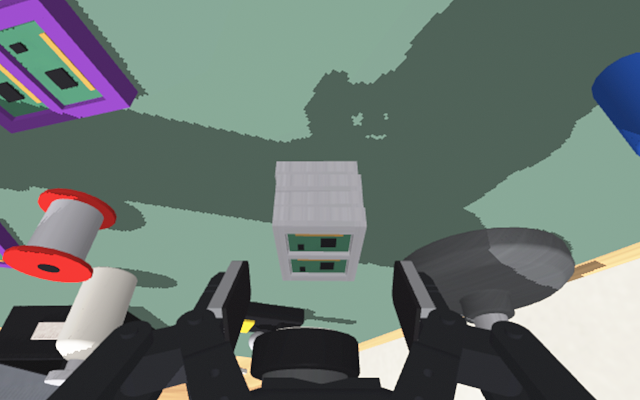

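The near edge sits at (273,227)–(367,227), as predicted, and is centred between the fingers at column 320. Going in now.

Call:
{"method": "move_arm", "body": {"steps": [{"delta_pos": [-0.0021, 0, 0.02], "delta_rot": [0, 0, 0]}, {"delta_pos": [-0.0021, 0, 0.04], "delta_rot": [0, 0, 0]}, {"delta_pos": [-0.0021, 0, 0.052], "delta_rot": [0, 0, 0]}, {"delta_pos": [-0.0021, 0, 0.0605], "delta_rot": [0, 0, 0]}, {"delta_pos": [-0.0021, 0, 0.0605], "delta_rot": [0, 0, 0]}, {"delta_pos": [-0.0021, 0, 0.0605], "delta_rot": [0, 0, 0]}]}}

```text
clock: 8.1
tcp_pos: [0.5944, 0.1774, 0.051]
tcp_rot: [0.261, 0.469, 0.831, -0.148]
contact_force: [-0.0, -0.2, -0.5]
grip_width: 0.0662
finger_force: 0.0
```

Run:
```python
from g import *
plan([(G,M)]);s=bot.state();print(s['clock'],s['tcp_pos'].round(4),s['contact_force'])
S=cam('side');cv2.imwrite('pics/s3.png',cv2.resize(S['pixels'][150:270,200:340,::-1],None,fx=5,fy=5,interpolation=cv2.INTER_CUBIC))
```

```text
[0.0015, 0.0, -0.001] [-0.07, -0.08, 0.06] rows>= 1
8.1 [0.5944 0.1774 0.051 ] [-0.03765477 -0.19668189 -0.52078377]
```

View pics/s3.png

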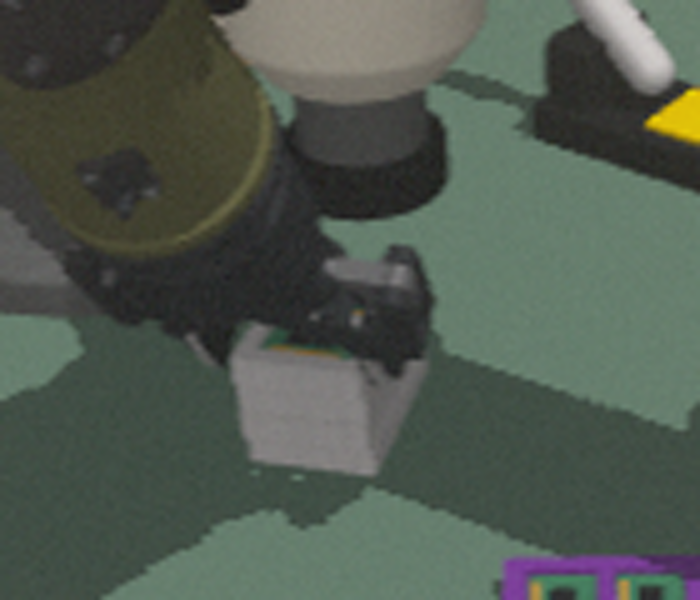

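The fingertips straddle the top plate at about (390,360) and clear the ring light. Closing.

Call:
{"method": "move_arm", "body": {"steps": [{"delta_pos": [0, 0, 0], "delta_rot": [0, 0, 0]}, {"delta_pos": [0, 0, 0], "delta_rot": [0, 0, 0]}, {"delta_pos": [0, 0, 0], "delta_rot": [0, 0, 0]}, {"delta_pos": [0, 0, 0], "delta_rot": [0, 0, 0]}, {"delta_pos": [0, 0, 0], "delta_rot": [0, 0, 0]}], "grip": 0.0, "force": 35}}

```text
clock: 8.65
tcp_pos: [0.5945, 0.1783, 0.052]
tcp_rot: [0.261, 0.469, 0.831, -0.147]
contact_force: [-1.7, 2.1, 5.5]
grip_width: 0.055
finger_force: 37.7
```

Call:
{"method": "move_arm", "body": {"steps": [{"delta_pos": [0, 0, -0.0005], "delta_rot": [0, 0, 0]}, {"delta_pos": [0, 0, -0.001], "delta_rot": [0, 0, 0]}, {"delta_pos": [0, 0, -0.001], "delta_rot": [0, 0, 0]}]}}

```text
clock: 8.95
tcp_pos: [0.5943, 0.1778, 0.052]
tcp_rot: [0.261, 0.469, 0.831, -0.148]
contact_force: [-0.6, 2.0, 0.6]
grip_width: 0.0549
finger_force: 37.2
```

Call:
{"method": "move_arm", "body": {"steps": [{"delta_pos": [-0.0001, 0, -0.0002], "delta_rot": [0, 0, 0]}, {"delta_pos": [-0.0001, 0, -0.0002], "delta_rot": [0, 0, 0]}, {"delta_pos": [-0.0001, 0, -0.0002], "delta_rot": [0, 0, 0]}]}}

```text
clock: 9.25
tcp_pos: [0.5942, 0.1776, 0.052]
tcp_rot: [0.261, 0.469, 0.831, -0.148]
contact_force: [-0.0, 1.3, -0.1]
grip_width: 0.055
finger_force: 37.0
```

Run:
```python
from h import *
f=[]
for _ in range(6):
    bot.snapshot('side');f.append(bot.state()['contact_force'])
print(np.mean(f,0),np.std(f,0));p,R=quat();print(p,R.as_matrix().round(4))
d=np.array([-np.cos(np.radians(-58.9)),-np.sin(np.radians(-58.9)),0])
print(R.inv().apply(d*.01), R.inv().apply([0,0,.001]))
```

```text
[ 0.40355292  0.18840891 -1.05177381] [0.34842451 0.44343145 0.56847668]
[0.59413586 0.17753882 0.05207019] [[-0.4241  0.8563  0.2947]
 [ 0.7013  0.5164 -0.4914]
 [-0.573  -0.0017 -0.8195]]
[ 8.19532216e-03 -1.07854405e-06 -5.73033102e-03] [-5.73032393e-04 -1.73860034e-06 -8.19530875e-04]
```

Call:
{"method": "move_arm", "body": {"steps": [{"delta_pos": [0.0016, 0, -0.0011], "delta_rot": [0, 0, 0]}, {"delta_pos": [0.0041, 0, -0.0029], "delta_rot": [0, 0, 0]}, {"delta_pos": [0.0066, 0, -0.0046], "delta_rot": [0, 0, 0]}, {"delta_pos": [0.0098, 0, -0.0069], "delta_rot": [0, 0, 0]}, {"delta_pos": [0.0123, 0, -0.0086], "delta_rot": [0, 0, 0]}]}}

```text
clock: 10.05
tcp_pos: [0.5862, 0.1912, 0.0522]
tcp_rot: [0.261, 0.469, 0.831, -0.148]
contact_force: [-0.4, 0.1, -1.3]
grip_width: 0.0548
finger_force: 37.0
```

Call:
{"method": "move_arm", "body": {"steps": [{"delta_pos": [0.0033, 0, -0.0023], "delta_rot": [0, 0, 0]}, {"delta_pos": [0.0066, 0, -0.0046], "delta_rot": [0, 0, 0]}, {"delta_pos": [0.0098, 0, -0.0069], "delta_rot": [0, 0, 0]}, {"delta_pos": [0.0131, 0, -0.0092], "delta_rot": [0, 0, 0]}, {"delta_pos": [0.0164, 0, -0.0115], "delta_rot": [0, 0, 0]}, {"delta_pos": [0.0197, 0, -0.0138], "delta_rot": [0, 0, 0]}, {"delta_pos": [0.0229, 0, -0.016], "delta_rot": [0, 0, 0]}, {"delta_pos": [0.0262, 0, -0.0183], "delta_rot": [0, 0, 0]}, {"delta_pos": [0.0295, 0, -0.0206], "delta_rot": [0, 0, 0]}, {"delta_pos": [0.0328, 0, -0.0229], "delta_rot": [0, 0, 0]}]}}

```text
clock: 11.05
tcp_pos: [0.5656, 0.2252, 0.0522]
tcp_rot: [0.261, 0.469, 0.831, -0.148]
contact_force: [1.3, -0.7, -1.3]
grip_width: 0.0549
finger_force: 37.0
```

Call:
{"method": "move_arm", "body": {"steps": [{"delta_pos": [0.0033, 0, -0.0023], "delta_rot": [0, 0, 0]}, {"delta_pos": [0.0066, 0, -0.0046], "delta_rot": [0, 0, 0]}, {"delta_pos": [0.0098, 0, -0.0069], "delta_rot": [0, 0, 0]}, {"delta_pos": [0.0131, 0, -0.0092], "delta_rot": [0, 0, 0]}, {"delta_pos": [0.0164, 0, -0.0115], "delta_rot": [0, 0, 0]}, {"delta_pos": [0.0197, 0, -0.0138], "delta_rot": [0, 0, 0]}, {"delta_pos": [0.0229, 0, -0.016], "delta_rot": [0, 0, 0]}, {"delta_pos": [0.0262, 0, -0.0183], "delta_rot": [0, 0, 0]}, {"delta_pos": [0.0295, 0, -0.0206], "delta_rot": [0, 0, 0]}, {"delta_pos": [0.0344, 0, -0.0241], "delta_rot": [0, 0, 0]}, {"delta_pos": [0.0344, 0, -0.0241], "delta_rot": [0, 0, 0]}]}}

```text
clock: 12.15
tcp_pos: [0.5435, 0.2621, 0.0522]
tcp_rot: [0.261, 0.468, 0.831, -0.148]
contact_force: [-0.7, 1.2, -1.3]
grip_width: 0.0551
finger_force: 37.0
```

Run:
```python
from h import *
S=cam('side');cv2.imwrite('pics/s4.png',cv2.resize(S['pixels'][150:300,170:340,::-1],None,fx=4,fy=4,interpolation=cv2.INTER_CUBIC))
p,R=quat();print(p,R.inv().apply([0,0,-.01]),bot.state()['joints'].round(2))
```

```text
[0.54379494 0.26154305 0.0522311 ] [5.72580640e-03 1.21220742e-05 8.19847511e-03] [-0.4   0.87 -0.72  1.77  1.12  1.34 -1.14]
```

View pics/s4.png

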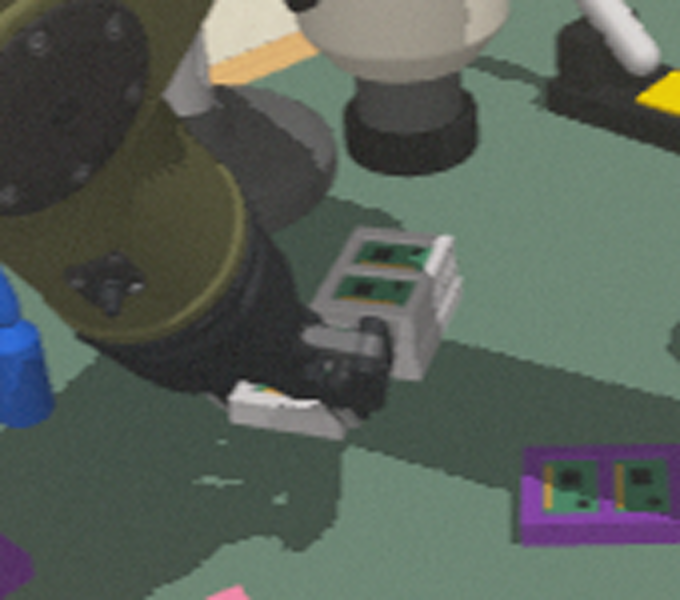

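The plate is held level with its far end clear, and the stack below is undisturbed. Moving farther out, then down.

Run:
```python
from h import *
plan([((.505,.30,.055),None),((.505,.30,.0135),None)])
```

```text
[0.0419, -0.0133, -0.0326] [0.0, 0.0, 0.0] rows>= 2
[0.0656, -0.0133, 0.0014] [0.0, 0.0, 0.0] rows>= 2
```

Call:
{"method": "move_arm", "body": {"steps": [{"delta_pos": [0.014, -0.0044, -0.0109], "delta_rot": [0, 0, 0]}, {"delta_pos": [0.028, -0.0089, -0.0217], "delta_rot": [0, 0, 0]}, {"delta_pos": [0.042, -0.0133, -0.0326], "delta_rot": [0, 0, 0]}, {"delta_pos": [0.05, -0.0133, -0.0213], "delta_rot": [0, 0, 0]}, {"delta_pos": [0.058, -0.0133, -0.01], "delta_rot": [0, 0, 0]}, {"delta_pos": [0.063, -0.0133, -0.0024], "delta_rot": [0, 0, 0]}, {"delta_pos": [0.0656, -0.0133, 0.0014], "delta_rot": [0, 0, 0]}, {"delta_pos": [0.0656, -0.0133, 0.0014], "delta_rot": [0, 0, 0]}]}}

```text
clock: 13.0
tcp_pos: [0.5053, 0.2983, 0.0124]
tcp_rot: [0.261, 0.469, 0.831, -0.149]
contact_force: [-1.2, 0.9, -0.6]
grip_width: 0.0549
finger_force: 37.3
```

Call:
{"method": "move_arm", "body": {"steps": [{"delta_pos": [0.0006, 0, 0.0008], "delta_rot": [0, 0, 0]}, {"delta_pos": [0.0011, 0, 0.0016], "delta_rot": [0, 0, 0]}, {"delta_pos": [0.0011, 0, 0.0016], "delta_rot": [0, 0, 0]}]}}

```text
clock: 13.3
tcp_pos: [0.5055, 0.2993, 0.0119]
tcp_rot: [0.261, 0.469, 0.831, -0.148]
contact_force: [0.3, -0.5, -0.3]
grip_width: 0.0549
finger_force: 37.3
```

Call:
{"method": "move_arm", "body": {"steps": [{"delta_pos": [0.0006, 0, 0.0008], "delta_rot": [0, 0, 0]}, {"delta_pos": [0.0006, 0, 0.0008], "delta_rot": [0, 0, 0]}, {"delta_pos": [0.0006, 0, 0.0008], "delta_rot": [0, 0, 0]}]}}

```text
clock: 13.6
tcp_pos: [0.5053, 0.2993, 0.0107]
tcp_rot: [0.261, 0.469, 0.831, -0.148]
contact_force: [-0.4, -0.1, -1.0]
grip_width: 0.0552
finger_force: 37.3
```

Call:
{"method": "move_arm", "body": {"steps": [{"delta_pos": [0.0004, 0, 0.0006], "delta_rot": [0, 0, 0]}, {"delta_pos": [0.0004, 0, 0.0006], "delta_rot": [0, 0, 0]}, {"delta_pos": [0.0004, 0, 0.0006], "delta_rot": [0, 0, 0]}]}}

```text
clock: 13.9
tcp_pos: [0.5053, 0.2994, 0.01]
tcp_rot: [0.261, 0.469, 0.831, -0.148]
contact_force: [-0.4, -0.4, 0.4]
grip_width: 0.0552
finger_force: 37.5
```

Call:
{"method": "move_arm", "body": {"steps": [{"delta_pos": [0.0002, 0, 0.0003], "delta_rot": [0, 0, 0]}, {"delta_pos": [0.0002, 0, 0.0003], "delta_rot": [0, 0, 0]}]}}

```text
clock: 14.1
tcp_pos: [0.5053, 0.2994, 0.01]
tcp_rot: [0.261, 0.469, 0.831, -0.148]
contact_force: [-1.2, 0.4, 4.6]
grip_width: 0.055
finger_force: 37.9
```

Call:
{"method": "move_arm", "body": {"steps": [{"delta_pos": [0, 0, 0], "delta_rot": [0, 0, 0]}, {"delta_pos": [0, 0, 0], "delta_rot": [0, 0, 0]}, {"delta_pos": [0, 0, 0], "delta_rot": [0, 0, 0]}, {"delta_pos": [0, 0, 0], "delta_rot": [0, 0, 0]}, {"delta_pos": [0, 0, -0.03], "delta_rot": [0, 0, 0]}, {"delta_pos": [0, 0, -0.07], "delta_rot": [0, 0, 0]}, {"delta_pos": [0, 0, -0.08], "delta_rot": [0, 0, 0]}], "grip": 0.55}}

```text
clock: 14.8
tcp_pos: [0.4805, 0.3424, 0.0778]
tcp_rot: [0.261, 0.468, 0.832, -0.145]
contact_force: [0.3, 0.5, 0.3]
grip_width: 0.0658
finger_force: 0.0
```

Run:
```python
from h import *
c=np.array([.5193,.2758]);V=Rt(-58.9,0)
plan([((*c,.12),V)])
S=cam('side');T=cam('top')
for n,s in(('side',S),('top',T)):
    for l,z in(('carrier_top',0),('top_near_end',.014)):
        print(n,l,[(np.round(q['location']).tolist(),round(q['confidence'],2),onplane(s,q['location'],z)[:2].round(3).tolist()) for q in bot.spot_point(n,l)[:5]])
```

```text
[-0.0874, -0.0013, 0.0092] [0.17, 34.73, 0.13] rows>= 5
side carrier_top [([274.0, 321.0], 0.86, [0.429, 0.169]), ([234.0, 416.0], 0.81, [0.365, -0.066]), ([282.0, 248.0], 0.8, [0.514, 0.28]), ([323.0, 216.0], 0.76, [0.474, 0.382]), ([293.0, 151.0], 0.73, [0.621, 0.421])]
side top_near_end [([284.0, 240.0], 0.78, [0.509, 0.303]), ([273.0, 300.0], 0.68, [0.448, 0.207]), ([219.0, 422.0], 0.61, [0.378, -0.107]), ([278.0, 143.0], 0.57, [0.655, 0.418])]
top carrier_top [([238.0, 183.0], 0.92, [0.478, 0.37]), ([285.0, 376.0], 0.9, [0.368, -0.069]), ([261.0, 272.0], 0.7, [0.425, 0.168]), ([221.0, 224.0], 0.56, [0.515, 0.278]), ([249.0, 333.0], 0.44, [0.45, 0.029])]
top top_near_end [([227.0, 204.0], 0.89, [0.502, 0.32]), ([161.0, 159.0], 0.84, [0.653, 0.425]), ([282.0, 395.0], 0.68, [0.376, -0.109]), ([248.0, 257.0], 0.66, [0.454, 0.2]), ([233.0, 161.0], 0.61, [0.489, 0.417])]
```

Call:
{"method": "move_arm", "body": {"steps": [{"delta_pos": [-0.02, 0, -0.04], "delta_rot": [0, 8.5, 0]}, {"delta_pos": [-0.0874, -0.0013, 0.0092], "delta_rot": [0.2, 34.7, 0.1]}, {"delta_pos": [-0.0874, -0.0013, 0.0092], "delta_rot": [0.2, 34.7, 0.1]}, {"delta_pos": [-0.0874, -0.0013, 0.0092], "delta_rot": [0.2, 34.7, 0.1]}, {"delta_pos": [-0.0874, -0.0013, 0.0092], "delta_rot": [0.2, 34.7, 0.1]}, {"delta_pos": [-0.0874, -0.0013, 0.0092], "delta_rot": [0.2, 34.7, 0.1]}, {"delta_pos": [-0.0874, -0.0013, 0.0092], "delta_rot": [0.2, 34.7, 0.1]}]}}

```text
clock: 15.8
tcp_pos: [0.52, 0.2714, 0.1168]
tcp_rot: [0.001, 0.493, 0.87, -0.004]
contact_force: [-0.1, 1.4, 0.0]
grip_width: 0.0663
finger_force: 0.0
```

Run:
```python
from h import *
W=cam('wrist');save(W,'w5.png');c=np.array([.5193,.2758]);V=Rt(-58.9,0)
print([(np.round(q['location']).tolist(),q['confidence'],onplane(W,q['location'],0)[:2].round(4)) for q in bot.spot_point('wrist','carrier_top')[:3]])
for a in(-.04,.04):
  for b in(-.028,.028):print(np.round(proj(W,[*c,.014]+V@[-a,b,0])))
plan([((*c,.03),V),((*c,.0042),V)]);print(bot.state()['joints'].round(2),bot.state()['clock'])
```

```text
[([96.0, 546.0], 0.96, array([0.6172, 0.4202])), ([398.0, 16.0], 0.93, array([ 0.3672, -0.0634])), ([192.0, 319.0], 0.92, array([0.5159, 0.2762]))]
[147. 283.]
[147. 363.]
[249. 287.]
[249. 359.]
[0.0023, 0.0017, 0.0874] [-0.26, 0.28, 0.03] rows>= 2
[0.0024, 0.0018, 0.1132] [-0.26, 0.28, 0.03] rows>= 3
[ 0.07  0.77 -1.05  1.75  0.75  1.09 -0.7 ] 15.9
```

View pics/w5.png

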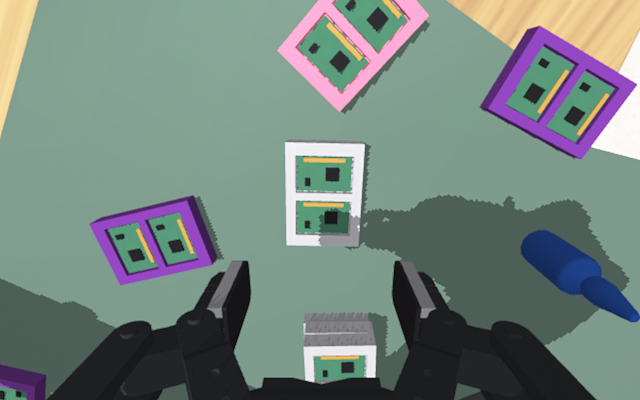

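The plate lies at corners (285,141), (365,143), (358,247), (287,245), about 3 mm farther out than predicted and turned about −1.5°.

Run:
```python
from h import *
W=cam('wrist');P=np.array([onplane(W,q,.014)[:2] for q in[(141,285),(143,365),(247,358),(245,287)]])
print(P.mean(0),[(np.linalg.norm(P[(i+1)%4]-P[i]).round(4),np.degrees(np.arctan2(*(P[(i+1)%4]-P[i])[::-1])).round(1)) for i in range(4)])
c=P.mean(0);V=Rt(-60.2,0);plan([((*c,.03),V),((*c,.0045),V)])
```

```text
[0.51757479 0.28060618] [(np.float64(0.0563), np.float64(29.7)), (np.float64(0.0812), np.float64(-60.3)), (np.float64(0.0556), np.float64(-150.5)), (np.float64(0.081), np.float64(120.2))]
[0.007, 0.0026, 0.0875] [-0.24, 0.29, 1.37] rows>= 2
[0.0071, 0.0027, 0.113] [-0.24, 0.29, 1.37] rows>= 3
```

Call:
{"method": "move_arm", "body": {"steps": [{"delta_pos": [0.007, 0.0026, 0.03], "delta_rot": [-0.24, 0.29, 1.37]}, {"delta_pos": [0.007, 0.0026, 0.07], "delta_rot": [-0.24, 0.29, 1.37]}, {"delta_pos": [0.007, 0.0026, 0.09], "delta_rot": [-0.24, 0.29, 1.37]}, {"delta_pos": [0.007, 0.0026, 0.103], "delta_rot": [-0.24, 0.29, 1.37]}, {"delta_pos": [0.007, 0.0026, 0.111], "delta_rot": [-0.24, 0.29, 1.37]}, {"delta_pos": [0.007, 0.0026, 0.112], "delta_rot": [-0.24, 0.29, 1.37]}, {"delta_pos": [0.007, 0.0026, 0.112], "delta_rot": [-0.24, 0.29, 1.37]}]}}

```text
clock: 16.65
tcp_pos: [0.519, 0.2795, 0.0063]
tcp_rot: [0.0, 0.503, 0.864, 0.001]
contact_force: [-0.5, -0.1, 0.3]
grip_width: 0.0662
finger_force: 0.0
```

Call:
{"method": "move_arm", "body": {"steps": [{"delta_pos": [0, 0, 0.001], "delta_rot": [0, 0, 0]}, {"delta_pos": [0, 0, 0.001], "delta_rot": [0, 0, 0]}]}}

```text
clock: 16.85
tcp_pos: [0.5193, 0.2789, 0.0053]
tcp_rot: [0.0, 0.503, 0.864, 0.001]
contact_force: [-0.3, -0.1, -0.3]
grip_width: 0.0663
finger_force: 0.0
```

Call:
{"method": "move_arm", "body": {"steps": [{"delta_pos": [0, 0, 0], "delta_rot": [0, 0, 0]}, {"delta_pos": [0, 0, 0], "delta_rot": [0, 0, 0]}, {"delta_pos": [0, 0, 0], "delta_rot": [0, 0, 0]}, {"delta_pos": [0, 0, 0], "delta_rot": [0, 0, 0]}, {"delta_pos": [0, 0, 0], "delta_rot": [0, 0, 0]}], "grip": 0.0, "force": 40}}

```text
clock: 17.35
tcp_pos: [0.5191, 0.2788, 0.0054]
tcp_rot: [0.0, 0.503, 0.864, 0.001]
contact_force: [-0.8, -1.6, 6.6]
grip_width: 0.0549
finger_force: 43.0
```

Run:
```python
from h import *
s=bot.state();print(s['clock'],s['tcp_pos'].round(4),s['joints'].round(2))
W=cam('wrist')
T=cam('top');S=cam('side')
p,R=quat();M=R.as_matrix();print(np.degrees(np.arctan2(*M[:2,1][::-1])))
t=np.array([.472,-.305])
def rz(d):return Ro.from_euler('z',d,degrees=True).as_matrix()
plan([((.5,.26,.17),None),((.40,.15,.17),rz(-40)@M),((.40,-.17,.17),rz(-85)@M),((*t,.17),Rt(-144.8,0))])
```

```text
17.35 [0.5191 0.2788 0.0054] [-0.    0.9  -0.93  1.84  0.92  0.9  -0.86]
29.56060722851266
[-0.0068, -0.0257, -0.1647] [0.0, 0.0, 0.0] rows>= 4
[-0.0532, -0.167, -0.1648] [-0.01, -0.04, 40.0] rows>= 5
[-0.3315, -0.3249, -0.165] [-0.01, -0.09, 85.0] rows>= 10
[-0.4845, -0.3288, -0.1651] [0.04, -0.05, 84.36] rows>= 13
```

Call:
{"method": "move_arm", "body": {"steps": [{"delta_pos": [0, 0, -0.01], "delta_rot": [0, 0, 0]}, {"delta_pos": [0, 0, -0.04], "delta_rot": [0, 0, 0]}, {"delta_pos": [-0.0035, -0.0125, -0.08], "delta_rot": [0, 0, 0]}, {"delta_pos": [-0.0068, -0.0257, -0.12], "delta_rot": [0, 0, 0]}, {"delta_pos": [-0.022, -0.07, -0.145], "delta_rot": [0, 0, 8]}, {"delta_pos": [-0.032, -0.105, -0.16], "delta_rot": [0, 0, 16]}, {"delta_pos": [-0.043, -0.137, -0.165], "delta_rot": [0, 0, 24]}, {"delta_pos": [-0.0532, -0.167, -0.165], "delta_rot": [0, 0, 32]}, {"delta_pos": [-0.0532, -0.167, -0.165], "delta_rot": [0, 0, 40]}, {"delta_pos": [-0.109, -0.199, -0.165], "delta_rot": [0, 0, 45]}, {"delta_pos": [-0.164, -0.23, -0.165], "delta_rot": [0, 0, 52]}, {"delta_pos": [-0.22, -0.262, -0.165], "delta_rot": [0, 0, 60]}, {"delta_pos": [-0.276, -0.293, -0.165], "delta_rot": [0, 0, 68]}, {"delta_pos": [-0.3315, -0.325, -0.165], "delta_rot": [0, 0, 76]}, {"delta_pos": [-0.38, -0.326, -0.165], "delta_rot": [0, 0, 84.4]}, {"delta_pos": [-0.42, -0.327, -0.165], "delta_rot": [0, 0, 84.4]}, {"delta_pos": [-0.455, -0.328, -0.165], "delta_rot": [0, 0, 84.4]}, {"delta_pos": [-0.4845, -0.329, -0.165], "delta_rot": [0, 0, 84.4]}, {"delta_pos": [-0.4845, -0.329, -0.165], "delta_rot": [0, 0, 84.4]}, {"delta_pos": [-0.4845, -0.329, -0.165], "delta_rot": [0, 0, 84.4]}]}}

```text
clock: 19.5
tcp_pos: [0.4723, -0.3081, 0.1689]
tcp_rot: [-0.0, 0.954, 0.3, 0.0]
contact_force: [0.0, 0.8, -1.4]
grip_width: 0.0552
finger_force: 43.0
```

Run:
```python
from h import *
s=bot.state();print(s['clock'],s['tcp_pos'].round(4),s['joints'].round(2),s['contact_force'],s['grip_width'])
W=cam('wrist');save(W,'w6.png');print((-W['R'].T@W['t']).round(3))
for l,z in(('tote',0),('tote_floor',.004)):print(l,[(np.round(q['location']),q['confidence'],onplane(W,q['location'],z)[:2].round(4)) for q in bot.spot_point('wrist',l)[:2]])
```

```text
19.5 [ 0.4723 -0.3081  0.1689] [ 1.02  0.56 -0.76  1.76  0.45  1.   -0.88] [ 0.00191309  0.79025531 -1.40388061] 0.05516356296937238
[ 0.541 -0.259  0.303]
tote [(array([182., 316.]), 0.95, array([ 0.4693, -0.3035]))]
tote_floor []
```

View pics/w6.png

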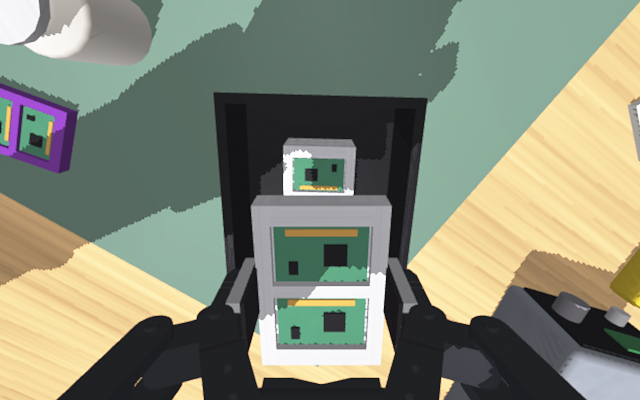

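The wrist view shows the held plate (near edge at rows 196–207, columns 252–390) over the tote. Tote rim corners are at (214,93) and (427,99), and the pile's near edge is at about row 150, columns 283–355.

Run:
```python
from h import *
W=cam('wrist');p,R=quat()
im=cv2.cvtColor(W['pixels'],cv2.COLOR_RGB2GRAY).astype(int)
def row(r,a,b): 
    g=np.diff(im[r-1:r+2,a:b].mean(0));i=np.argsort(-abs(g))[:6];return sorted((a+int(k)+.5,int(g[k])) for k in i)
def col(c,a,b):
    g=np.diff(im[a:b,c-2:c+3].mean(1));i=np.argsort(-abs(g))[:6];return sorted((a+int(k)+.5,int(g[k])) for k in i)
print('rim L/R row110',row(110,200,240),row(110,405,445));print('rim r160',row(160,200,260),row(160,380,440))
for c in(240,320,400):print('rim col',c,col(c,80,125))
for r in(145,155,175,188):print('pile row',r,row(r,265,375))
for c in(295,310,340,350):print('pile col',c,col(c,125,168))
print('held',row(240,240,290),row(240,370,410),row(345,240,280),row(345,370,400))
for c in(275,320,370):print('held col',c,col(c,185,222),col(c,345,380))
tw=lambda rc,z:onplane(W,rc,z)[:2]
for nm,a,b,z in(('rim',(93,214),(99,427),.073),('held',(207,252),(205,390),p[2]+.0086),('pile20',(150,283),(150,355),.02),('pile35',(150,283),(150,355),.035),('pile49',(150,283),(150,355),.049)):
    A,B=tw(a,z),tw(b,z);d=B-A;x=np.array([d[1],-d[0]])/np.linalg.norm(d)
    print(nm,A.round(4),B.round(4),'mid',((A+B)/2).round(4),'w',np.linalg.norm(d).round(4),'yaw',np.degrees(np.arctan2(x[1],x[0])).round(1),x.round(3))
print('tcp',p, np.degrees(np.arctan2(R.as_matrix()[1,1],R.as_matrix()[0,1]))-90)
```

```text
rim L/R row110 [(220.5, -23), (221.5, -44), (222.5, -5), (230.5, -2), (231.5, -5), (232.5, -3)] [(424.5, 1), (430.5, -5), (431.5, 58), (432.5, 64), (433.5, 22), (434.5, -2)]
rim r160 [(223.5, -21), (224.5, -41), (225.5, -12), (234.5, -6), (252.5, 5), (253.5, 5)] [(394.5, -13), (415.5, 17), (416.5, 8), (424.5, 18), (425.5, 74), (426.5, 34)]
rim col 240 [(93.5, -5), (94.5, -32), (95.5, -39), (96.5, 2), (105.5, -5), (106.5, -6)]
rim col 320 [(95.5, 2), (96.5, -18), (97.5, -40), (98.5, -21), (99.5, 2), (113.5, 0)]
rim col 400 [(98.5, 2), (99.5, -26), (100.5, -48), (101.5, -4), (111.5, -3), (115.5, 2)]
pile row 145 [(288.5, 23), (289.5, 41), (290.5, 29), (357.5, -33), (358.5, -36), (359.5, -25)]
pile row 155 [(287.5, 62), (288.5, 81), (289.5, 45), (312.5, -73), (360.5, -59), (361.5, -78)]
pile row 175 [(287.5, 85), (288.5, 109), (299.5, -61), (310.5, -71), (348.5, 51), (359.5, -85)]
pile row 188 [(287.5, 84), (288.5, 109), (297.5, -70), (347.5, 97), (349.5, -49), (358.5, -126)]
pile col 295 [(138.5, 28), (139.5, 50), (140.5, 26), (147.5, 25), (151.5, 43), (152.5, 38)]
pile col 310 [(139.5
[... 985 characters left out ...]
47), (195.5, 22), (204.5, 11), (205.5, 24), (206.5, 11)] [(364.5, -17), (365.5, -11), (368.5, 4), (376.5, -55), (377.5, -156), (378.5, 10)]
rim [ 0.4964 -0.199 ] [ 0.5739 -0.315 ] mid [ 0.5351 -0.257 ] w 0.1395 yaw -146.3 [-0.832 -0.555]
held [ 0.4873 -0.2578] [ 0.5196 -0.3019] mid [ 0.5034 -0.2799] w 0.0547 yaw -143.8 [-0.807 -0.59 ]
pile20 [ 0.48   -0.2567] [ 0.5152 -0.3064] mid [ 0.4976 -0.2815] w 0.061 yaw -144.7 [-0.816 -0.578]
pile35 [ 0.4831 -0.2565] [ 0.5165 -0.3037] mid [ 0.4998 -0.2801] w 0.0578 yaw -144.7 [-0.816 -0.578]
pile49 [ 0.4861 -0.2564] [ 0.5177 -0.3011] mid [ 0.5019 -0.2788] w 0.0547 yaw -144.7 [-0.816 -0.578]
tcp [ 0.4716931  -0.30343813  0.16954117] -144.69460159923096
```

Run:
```python
from h import *
W=cam('wrist');p,R=quat();print('tcp',p)
tw=lambda rc,z:onplane(W,rc,z)[:2]
def rep(nm,a,b,z,off):
    A,B=tw(a,z),tw(b,z);d=B-A;x=np.array([d[1],-d[0]])/np.linalg.norm(d);m=(A+B)/2
    print(nm,z,'w',np.linalg.norm(d).round(4),'yaw',np.degrees(np.arctan2(x[1],x[0])).round(1),'ctr',(m+off*x).round(4))
rL=lambda r:221.3+(r-110)*.064; rR=lambda r:432.3-(r-110)*.136
rep('rim',(94.4,rL(94.4)),(101.4,rR(101.4)),.073,.078);rep('rim70',(94.4,rL(94.4)),(101.4,rR(101.4)),.070,.078)
for z in(.018,.025,.032,.04,.049):rep('pile',(147.2,288.6),(149.4,361.8),z,.04)
h=p[2]+.0086
rep('held near',(205.5,253.7),(205.5,388.5),h,.04);rep('held far',(377.5,249.2),(377.5,393),h,-.04)
S=cam('side');g=cv2.cvtColor(S['pixels'],cv2.COLOR_RGB2GRAY).astype(int)
for n in('side','top'):
  cam(n);print(n,[(q['location'],round(q['confidence'],2)) for q in bot.spot_point(n,'tote')[:2]+bot.spot_point(n,'tote_floor')[:1]])
```

```text
tcp [ 0.47172262 -0.30354635  0.16963599]
rim 0.073 w 0.1399 yaw -146.5 ctr [ 0.4716 -0.304 ]
rim70 0.07 w 0.1418 yaw -146.5 ctr [ 0.4715 -0.3041]
pile 0.018 w 0.0624 yaw -146.4 ctr [ 0.4682 -0.3073]
pile 0.025 w 0.0609 yaw -146.4 ctr [ 0.4691 -0.3065]
pile 0.032 w 0.0593 yaw -146.4 ctr [ 0.4701 -0.3058]
pile 0.04 w 0.0576 yaw -146.4 ctr [ 0.4712 -0.3049]
pile 0.049 w 0.0556 yaw -146.4 ctr [ 0.4724 -0.3039]
held near 0.17823599309606827 w 0.0534 yaw -144.7 ctr [ 0.471  -0.3028]
held far 0.17823599309606827 w 0.0691 yaw -144.6 ctr [ 0.4648 -0.3071]
side [([177.6, 429.7], 0.57), ([174.2, 431.7], 0.79)]
top [([236.3, 394.5], 0.62), ([235.4, 481.2], 0.94)]
```

Run:
```python
from h import *
W=cam('wrist');p,R=quat();h=p[2]+.0086
P=np.array([onplane(W,q,h)[:2] for q in[(205.5,252),(205.5,390),(364.8,383),(364.8,261)]])
print(P.mean(0)-p[:2],p,[(np.linalg.norm(P[(i+1)%4]-P[i]).round(4)) for i in range(4)],(P[:2].mean(0)-p[:2]))
im=cv2.cvtColor(W['pixels'],cv2.COLOR_RGB2GRAY).astype(int)
for r in(212,225,345,355):
  for a,b in((244,275),(372,398)):
    g=np.diff(im[r-1:r+2,a:b].mean(0));i=np.argsort(-abs(g))[:4];print(r,sorted((a+int(k)+.5,int(g[k])) for k in i))
c=np.array([.4718,-.304]);V=Rt(-146.4,0)
plan([((*c,.169),V),((*c,.08),V),((*c,.065),V)])
```

```text
[-0.00054926  0.00061933] [ 0.47188841 -0.30500152  0.16932182] [np.float64(0.0547), np.float64(0.08), np.float64(0.0578), np.float64(0.08)] [0.03199482 0.02385784]
212 [(249.5, 7), (250.5, 107), (251.5, 41), (252.5, -6)]
212 [(389.5, -4), (390.5, -51), (391.5, -99), (392.5, 6)]
225 [(250.5, 15), (251.5, 99), (252.5, 40), (253.5, -6)]
225 [(372.5, 5), (389.5, -47), (390.5, -111), (391.5, 7)]
345 [(247.5, -13), (248.5, 14), (249.5, 144), (250.5, 53)]
345 [(391.5, -45), (392.5, -146), (393.5, -21), (394.5, 28)]
355 [(247.5, 92), (248.5, 85), (249.5, 21), (260.5, 17)]
355 [(381.5, -11), (392.5, -20), (393.5, -101), (394.5, -90)]
[0.0005, -0.0009, 0.0003] [-0.03, -0.0, 1.59] rows>= 1
[0.0005, -0.0008, 0.0893] [-0.03, -0.0, 1.59] rows>= 2
[0.0005, -0.0008, 0.1043] [-0.03, -0.0, 1.59] rows>= 3
```

Call:
{"method": "move_arm", "body": {"steps": [{"delta_pos": [0.0008, -0.0006, 0.02], "delta_rot": [0, 0, 1.6]}, {"delta_pos": [0.0008, -0.0006, 0.05], "delta_rot": [0, 0, 1.6]}, {"delta_pos": [0.0008, -0.0006, 0.075], "delta_rot": [0, 0, 1.6]}, {"delta_pos": [0.0008, -0.0006, 0.09], "delta_rot": [0, 0, 1.6]}, {"delta_pos": [0.0008, -0.0006, 0.099], "delta_rot": [0, 0, 1.6]}, {"delta_pos": [0.0008, -0.0006, 0.105], "delta_rot": [0, 0, 1.6]}, {"delta_pos": [0.0008, -0.0006, 0.105], "delta_rot": [0, 0, 1.6]}, {"delta_pos": [0.0008, -0.0006, 0.105], "delta_rot": [0, 0, 1.6]}]}}

```text
clock: 20.95
tcp_pos: [0.4727, -0.3042, 0.0649]
tcp_rot: [0.0, 0.957, 0.289, 0.0]
contact_force: [0.3, -0.2, -0.8]
grip_width: 0.0548
finger_force: 43.0
```

Run:
```python
from h import *
f=[];q=[]
for _ in range(4): bot.snapshot('top');f.append(bot.state()['contact_force']);q.append(bot.state()['tcp_pos'])
print(np.mean(f,0),np.mean(q,0),bot.state()['clock']);p,R=quat();print(np.degrees(np.arctan2(R.as_matrix()[1,1],R.as_matrix()[0,1]))-90, R.as_matrix()[:,2])
```

```text
[ 0.55694741  0.28736126 -1.27695451] [ 0.47265688 -0.30430088  0.06497233] 21.15
-146.425831659246 [ 7.59693592e-04 -1.54973865e-04 -9.99999699e-01]
```

Call:
{"method": "move_arm", "body": {"steps": [{"delta_pos": [0, 0, 0.002], "delta_rot": [0, 0, 0]}, {"delta_pos": [0, 0, 0.004], "delta_rot": [0, 0, 0]}, {"delta_pos": [0, 0, 0.006], "delta_rot": [0, 0, 0]}, {"delta_pos": [0, 0, 0.008], "delta_rot": [0, 0, 0]}, {"delta_pos": [0, 0, 0.008], "delta_rot": [0, 0, 0]}]}}

```text
clock: 21.65
tcp_pos: [0.472, -0.304, 0.0559]
tcp_rot: [-0.001, 0.957, 0.289, -0.0]
contact_force: [0.3, 0.8, -0.5]
grip_width: 0.055
finger_force: 43.0
```

Call:
{"method": "move_arm", "body": {"steps": [{"delta_pos": [0, 0, 0.001], "delta_rot": [0, 0, 0]}, {"delta_pos": [0, 0, 0.0015], "delta_rot": [0, 0, 0]}, {"delta_pos": [0, 0, 0.0015], "delta_rot": [0, 0, 0]}]}}

```text
clock: 21.95
tcp_pos: [0.4722, -0.3041, 0.0547]
tcp_rot: [-0.0, 0.957, 0.289, -0.0]
contact_force: [-0.0, 0.0, -1.4]
grip_width: 0.0549
finger_force: 43.0
```

Call:
{"method": "move_arm", "body": {"steps": [{"delta_pos": [0, 0, 0.0007], "delta_rot": [0, 0, 0]}, {"delta_pos": [0, 0, 0.001], "delta_rot": [0, 0, 0]}, {"delta_pos": [0, 0, 0.001], "delta_rot": [0, 0, 0]}]}}

```text
clock: 22.25
tcp_pos: [0.4722, -0.3041, 0.0537]
tcp_rot: [-0.0, 0.957, 0.289, -0.0]
contact_force: [0.2, -0.5, -1.5]
grip_width: 0.0553
finger_force: 43.0
```

Call:
{"method": "move_arm", "body": {"steps": [{"delta_pos": [0, 0, 0.0007], "delta_rot": [0, 0, 0]}, {"delta_pos": [0, 0, 0.001], "delta_rot": [0, 0, 0]}, {"delta_pos": [0, 0, 0.001], "delta_rot": [0, 0, 0]}]}}

```text
clock: 22.55
tcp_pos: [0.4722, -0.3041, 0.0527]
tcp_rot: [-0.0, 0.957, 0.289, -0.0]
contact_force: [-0.7, 0.0, -1.1]
grip_width: 0.0548
finger_force: 43.0
```

Call:
{"method": "move_arm", "body": {"steps": [{"delta_pos": [0, 0, 0.0007], "delta_rot": [0, 0, 0]}, {"delta_pos": [0, 0, 0.001], "delta_rot": [0, 0, 0]}, {"delta_pos": [0, 0, 0.001], "delta_rot": [0, 0, 0]}]}}

```text
clock: 22.85
tcp_pos: [0.4722, -0.3041, 0.0517]
tcp_rot: [-0.0, 0.957, 0.289, -0.0]
contact_force: [0.7, -0.0, -1.3]
grip_width: 0.055
finger_force: 43.0
```

Call:
{"method": "move_arm", "body": {"steps": [{"delta_pos": [0, 0, 0.0007], "delta_rot": [0, 0, 0]}, {"delta_pos": [0, 0, 0.001], "delta_rot": [0, 0, 0]}, {"delta_pos": [0, 0, 0.001], "delta_rot": [0, 0, 0]}]}}

```text
clock: 23.15
tcp_pos: [0.4722, -0.3041, 0.0508]
tcp_rot: [-0.0, 0.957, 0.289, 0.0]
contact_force: [-0.5, 0.4, 1.1]
grip_width: 0.0551
finger_force: 43.1
```

Call:
{"method": "move_arm", "body": {"steps": [{"delta_pos": [0, 0, 0.0002], "delta_rot": [0, 0, 0]}, {"delta_pos": [0, 0, 0.0002], "delta_rot": [0, 0, 0]}]}}

```text
clock: 23.35
tcp_pos: [0.4723, -0.3041, 0.0508]
tcp_rot: [-0.0, 0.957, 0.289, 0.0]
contact_force: [-1.2, 1.3, 5.6]
grip_width: 0.055
finger_force: 43.5
```

Call:
{"method": "move_arm", "body": {"steps": [{"delta_pos": [0, 0, 0], "delta_rot": [0, 0, 0]}, {"delta_pos": [0, 0, 0], "delta_rot": [0, 0, 0]}, {"delta_pos": [0, 0, 0], "delta_rot": [0, 0, 0]}, {"delta_pos": [0, 0, 0], "delta_rot": [0, 0, 0]}, {"delta_pos": [0, 0, -0.01], "delta_rot": [0, 0, 0]}, {"delta_pos": [0, 0, -0.03], "delta_rot": [0, 0, 0]}, {"delta_pos": [0, 0, -0.07], "delta_rot": [0, 0, 0]}, {"delta_pos": [0, 0, -0.12], "delta_rot": [0, 0, 0]}, {"delta_pos": [0, 0, -0.13], "delta_rot": [0, 0, 0]}, {"delta_pos": [0, 0, -0.13], "delta_rot": [0, 0, 0]}, {"delta_pos": [0, 0, -0.13], "delta_rot": [0, 0, 0]}], "grip": 0.5}}

```text
clock: 24.45
tcp_pos: [0.4715, -0.3042, 0.18]
tcp_rot: [-0.0, 0.957, 0.289, -0.0]
contact_force: [0.2, 0.6, -1.0]
grip_width: 0.0642
finger_force: 0.0
```

Run:
```python
from h import *
print(bot.state()['clock'])
W=cam('wrist');save(W,'w7.png')
im=cv2.cvtColor(W['pixels'],cv2.COLOR_RGB2GRAY)
c=np.array([.4718,-.304]);V=Rt(-146.4,0);z=.0456+.014
pr=np.array([proj(W,[*c,z]+V@[-a,b,0]) for a,b in((-.04,-.028),(-.04,.028),(.04,.028),(.04,-.028))]);print('pred',pr.round(1).tolist())
hsv=cv2.cvtColor(W['pixels'],cv2.COLOR_RGB2HSV)
m=((hsv[...,2]>105)&(hsv[...,1]<45)).astype(np.uint8)
lo=np.maximum(pr.min(0)-14,0).astype(int);hi=(pr.max(0)+14).astype(int)
mm=np.zeros_like(m);mm[lo[0]:hi[0],lo[1]:hi[1]]=m[lo[0]:hi[0],lo[1]:hi[1]]
k=max(cv2.findContours(mm,cv2.RETR_EXTERNAL,cv2.CHAIN_APPROX_SIMPLE)[0],key=cv2.contourArea)
B=cv2.approxPolyDP(cv2.convexHull(k),4,True)[:,0]
print([(int(b),int(a)) for a,b in B])
P=np.array([onplane(W,(b,a),z)[:2] for a,b in B.astype(float)]);print(P.mean(0).round(4),[(np.linalg.norm(P[(i+1)%len(P)]-P[i]).round(4),np.degrees(np.arctan2(*(P[(i+1)%len(P)]-P[i])[::-1])).round(1)) for i in range(len(P))])
for n in('top','side'):
    s=cam(n)
    for l,zz in(('second_near_end',.042),('top_near_end',.042),('spool',0),('glue',0),('dispenser',0),('iron_rest',0)):
        print(n,l,[(np.round(q['location']).tolist(),onplane(s,q['location'],zz)[:2].round(3).tolist()) for q in bot.spot_point(n,l)[:2]])
```

```text
24.45
pred [[148.1, 285.6], [148.1, 359.4], [243.6, 356.0], [243.6, 289.0]]
[(138, 352), (148, 358), (243, 355), (243, 288), (146, 286), (139, 292)]
[ 0.485  -0.2946] [(np.float64(0.0089), np.float64(-114.1)), (np.float64(0.0795), np.float64(-146.2)), (np.float64(0.056), np.float64(123.6)), (np.float64(0.081), np.float64(32.8)), (np.float64(0.0071), np.float64(-8.1)), (np.float64(0.0451), np.float64(-55.5))]
top second_near_end [([185.0, 262.0], [0.592, 0.188])]
top top_near_end [([223.0, 472.0], [0.508, -0.279]), ([248.0, 259.0], [0.455, 0.192])]
top spool [([252.0, 328.0], [0.445, 0.039])]
top glue [([147.0, 204.0], [0.688, 0.326]), ([225.0, 472.0], [0.504, -0.293])]
top dispenser []
top iron_rest [([157.0, 402.0], [0.663, -0.134])]
side second_near_end [([231.0, 261.0], [0.578, 0.192])]
side top_near_end [([272.0, 299.0], [0.428, 0.227]), ([323.0, 191.0], [0.465, 0.427])]
side spool [([237.0, 357.0], [0.453, 0.031]), ([179.0, 331.0], [0.671, -0.127])]
side glue [([251.0, 176.0], [0.702, 0.325]), ([177.0, 432.0], [0.478, -0.322])]
side dispenser [([209.0, 385.0], [0.475, -0.105])]
side iron_rest [([178.0, 330.0], [0.678, -0.131])]
```

The placed plate's corners match the prediction within 2 px, so it lies flat and square on the pile. The stack and bystanders are where they were.

```bash
python3 -c "
from plant import bot
print(bot.job_done())"
```

```text
the job is handed in; nothing more can be done
None
```

The top carrier was slid level off the stack, set on the bench and regripped, then lowered until contact onto the pile in the tote. It lies square there within about 2 px; the last pictures show the stack and bystanders unmoved, and the job was handed in at about 25 s.

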